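# Wedge up a rocking marking-out plate

### The job

The cast-iron marking-out plate rocks because the screw foot at its front left corner stops short of the bench. With the fingertips, push the wooden wedge along the bench, thin end first, under that foot until it is snug, then press firmly down on the plate's corner above the foot for about a second to check that it no longer gives; if it still rocks, push the wedge further and press again. Leave the wedge carrying the foot and the plate level, do not lift the wedge or the plate, and leave the plate and everything else where it is.

Things in the scene. Friction and masses are not known exactly. Their poses are not given: they have to be found in the camera images.
- plate: marking-out plate, dark cast iron, bright top; 250 (x) x 200 (y) mm, top 72 mm above the bench, 5 kg; origin under its centre at bench level; z up, -x its front (towards the robot), +y its left. Lower edge of its apron 26 mm up. Four screw feet at x +-103, y +-78 mm; it stands still on three. Bars 44 mm up stand out 16 mm in front and behind.
- short_foot_pad (a point): lowest point of the short foot's domed pad (25 mm across), front left, at plate x -103, y +78 mm; 5 to 9 mm above the bench at the start (differs each time). The foot is seized and does not move in the plate.
- plate_corner (a point): point on the plate's top straight above the short foot, 22 mm in from both edges: the place to press. Unwedged, over 2 to 3 N here rocks the plate until the short foot is on the bench. A test press has more than 5 N, held 0.3 s or more, within 45 mm of this point.
- wedge: dark hardwood wedge, 40 mm wide (its x), 140 mm long (its y), 50 g; 3 mm thick at the thin end (-y), rising evenly to 18 mm at the blunt end (+y); flat on the bench, origin mid-underside, centre of mass 17 mm from it towards the blunt end. It lies left of the plate, thin end roughly towards the short foot.
- wedge_blunt_end (a point): middle of the lower edge of the wedge's blunt end face (40 x 18 mm), where it is pushed. Sliding free takes under 1.5 N; once the wedge bears on the foot the push rises steeply within 1 to 2 mm: 5 to 10 N is snug, 20 N or more may shove the plate or lift it off another foot. Friction keeps it where it is left.
- nut_m12: hexagon nut, 19x22x9 mm, lying on the plate's top towards the back; bystander
- spanner_10: slim combination spanner, 28x180x7 mm, lying on the bench in front of the plate; bystander
- tape_measure: yellow tape measure, 43x79x66 mm, standing on the bench to the left of the plate; bystander
- offcut_1: square pine offcut, 45x120x45 mm, lying on the bench beyond the wedge; bystander
Mind the look-alikes: they are no part of the job. What is shaped like the wedge but turquoise is not meant.

How it is judged:
By the outcome, as a careful person would: the job done as asked, in the order asked, and still so for the second after the job is handed in, with the robot touching nothing.
It also fails if it takes over 61 s, if anything falls off the work surface, if the arm or the gripper's body presses on something with over 40 N, if the wrist force passes 120 N, or if a joint passes its speed limit or range.

### The arm

A 6-joint arm with a two-finger parallel gripper is mounted at the origin on a cart in front of the work surface, level with it; the furniture and walls round the work are solid. World frame = base frame: x ahead of the robot, y to its left, z up, the work surface at z = 0. Lengths are in m, angles in degrees, forces in N, time in s.
With the tool pointing down it reaches from about 0.3 to 0.75 m from the base axis. Payload 8.5 kg.
Tool frame: the origin (TCP) lies at the very end of the fingers, on their centre line; the grasp point (between the pads) lies 19 mm behind it; z points along the fingers, y is the line along which they close (so a half turn about z gives the same grasp; the last joint's range is limited). The gripper opens to 85 mm and grips with 20 to 120 N. Pads are 22 mm wide; open, the fingers measure 114 mm over their backs; the gripper's body (76 mm by 85 mm) begins 54 mm behind the grasp point. The pads swing forward as they close: fully open they stand 13 mm farther back than shut.
Start: joints at [-82.466, 21.807, 74.336, -0, 83.858, -12.336], TCP at [0.187, -0.517, 0.231] pointing down, gripper open.
Joint ranges: [-178.18, 178.18], [-50.72, 133.34], [12.68, 142.11], [-81.47, 261.47], [9.98, 163.14], [-165.26, 165.26]. Speed limits (degrees/s): [136.94, 136.94, 180, 180, 180, 180].

### API

Orientations are given as a 3x3 rotation matrix whose columns are the frame's x, y, z axes.
In Python, from rig import observe, cams, ticket gives the robot as it stands.
- The arm moves only by the tool move_arm, never from a script. Its arguments are lists of equal length, an entry for each row: "jaw": the finger opening in cm, from 0 to 8.54; "dp": the shift along the tool's x, y, z in cm, a list of three; "turn": the turn, a rotation vector about the tool's x, y, z in rad, a list of three. In form: {"jaw": [jaw, ...], "dp": [[tx, ty, tz], ...], "turn": [[wx, wy, wz], ...]}. A call has 1 to 12 rows; each row shifts and turns the commanded pose from where the row before left it, along the tool's axes as they then stand; what a row does not reach is not made up. A row lasts 1/12 s, in which the tool goes at most 41.7 mm and 7.16 degrees, less where a joint would pass 70% of its speed; a pose out of reach is approached as far as the arm can. A call is refused whole if a number of a shift passes 4.17 or a number of a turn 0.125, either way. A call with a gripper value outside its range is refused whole. The fingers move at their own pace and stop on an object; "force" is the grip in N (left out, the last holds). Time passes only in rows, so rows that do not move let the fingers close. It gives the time, the measured TCP pose, the force, the opening and the grip force at its end, in the units of the state.
- observe(): the state, without advancing time (a new reading comes with each control period).
- cams.get_image(name): name is "side" or "top"; returns (picture, depth): 384x512x3 uint8, red, green, blue; 384x512 float32, m along the optical axis (not along the pixel's ray), 0 where there is no reading.
- cams.calibration(name): a dict with "vertical_fov" (degrees; the focal length in pixels is half the picture's height over the tangent of half this angle, whatever the lens; pixels are square), "cx", "cy" (the principal point, pixels), "view" (4x4, takes a point from world to camera coordinates). Camera axes: x right, y up, looking along -z (the intrinsics and any distortion apply to the point x, -y, -z); pixel columns grow to the right and rows downward; lengths in m; the calibration is good to about 2 mm. A picture is of the moment at which its call begins. calibration takes no time and is no camera call.
- ticket.close_job(): hands the job in; it is judged then, once.
Trained networks look in the newest picture that a camera, given by its name, has taken for a name from the list of things; names that differ only in an ending like _2 or _b are one class to them, and where a whole thing is asked for, a point or a joint stands for the part that bears it (a point fixed in the world has none). Each returns a list of dicts, best first, with "p" (0 to 1); they miss things now and then, are a little off and sometimes report something else, mostly with a low value. They report only what shows in the picture. A call takes as long as a camera call. They do not tell look-alikes from the thing itself.
- cams.spot_in(camera, query): "box" ([centre column, centre row, width, height] as shares, 0 to 1, of the picture: columns of its width, rows of its height, round what is visible of it).
- cams.outline_of(camera, query): "mask" (384x512 bool, what is visible of it) and "box" ([centre column, centre row, width, height] as shares, 0 to 1, of the picture: columns of its width, rows of its height, round what is visible of it).
- cams.mark_of(camera, query): "location" ([column, row] as shares, 0 to 1, of the picture: columns of its width, rows of its height: a listed point, or the origin of a listed thing).
The state is a dict: "time_s": time; "q": joint angles; "qvel": joint speeds; "joint_efforts": joint torques, N m; "position": TCP position; "tool_rot": TCP orientation; "ft_force": force on the tool from outside, world axes, zero at the start; "wrist_torque": the same for the moment, N m; "grip_width": finger opening in m; "gripper_force": force on a finger pad.
Only numpy, scipy, OpenCV 4.12 (cv2) and the standard library are available. Lean on these libraries where they do the work, as an engineer would, in place of code of your own. Each camera call takes 0.05 s, during which the arm holds its last target. There are 200 camera calls.

## Working session

There is one attempt and no reset: what is moved stays moved. The work goes in short steps, Python scripts to look and compute and a tool call to move; the robot and the scene stay as the last step left them, time stands still between calls to the robot, and variables do not carry over. Pictures are saved under pics/ and viewed, at most 10 in all, crops included, and the job is handed in when it is done.

Besides the shell and the picture viewer there is one more tool, called after "Call:" as a command line: name --argument value ..., lists and objects as JSON in quotes. move_arm: Moves the arm, as the interface text tells. Its arguments: {"type":"object","properties":{"jaw":{"type":"array","items":{"type":"number"}},"dp":{"type":"array","items":{"type":"array","items":{"type":"number"}}},"turn":{"type":"array","items":{"type":"array","items":{"type":"number"}}},"force":{"type":"number"}},"required":["jaw","dp","turn"]}

```bash
mkdir -p pics
cat > h.py <<'E'
import numpy as np, cv2
from rig import observe, cams, ticket
def deproj(name, u, v, d=None, depth=None, z=None):
    c=cams.calibration(name); f=192/np.tan(np.radians(c['vertical_fov'])/2)
    V=np.array(c['view']); R=V[:3,:3]; t=V[:3,3]
    ray=np.array([(u-c['cx'])/f, -(v-c['cy'])/f, -1.0])
    o=-R.T@t; r=R.T@ray
    if z is not None: return o+r*(z-o[2])/r[2]
    return o+r*d
def proj(name,p):
    c=cams.calibration(name); f=192/np.tan(np.radians(c['vertical_fov'])/2)
    V=np.array(c['view']); q=V[:3,:3]@np.array(p)+V[:3,3]
    return c['cx']+f*q[0]/-q[2], c['cy']-f*q[1]/-q[2]
E
python3 - <<'E'
from h import *
s=observe(); print(s['time_s'],s['position'],np.round(s['tool_rot'],3).tolist(),s['ft_force'])
for n in ['top','side']:
    p,d=cams.get_image(n); cv2.imwrite(f'pics/{n}0.png',cv2.cvtColor(p,cv2.COLOR_RGB2BGR)); np.savez(f'{n}0.npz',p=p,d=d)
    c=cams.calibration(n); print(n,c)
    for q in ['wedge','plate']:
        for r in cams.outline_of(n,q):
            m=r['mask']; v,u=np.nonzero(m); print(n,q,round(r['p'],2),np.round(np.array(r['box'])*[512,384,512,384]),p[m].mean(0).round())
    for q in ['wedge_blunt_end','plate_corner','short_foot_pad']:
        for r in cams.mark_of(n,q): 
            print(n,q,round(r['p'],2),np.round(np.array(r['location'])*[512,384],1))
E
```

```text
0.0 [ 0.18688    -0.51695731  0.23069538] [[0.94, 0.34, -0.0], [0.34, -0.94, 0.001], [0.0, -0.001, -1.0]] [-0.05506405  0.45015483 -0.03722608]
top {'vertical_fov': 46.216411876059766, 'cx': 257.3123865862333, 'cy': 185.95513677407874, 'view': array([[ 1.03584679e-02, -9.99945885e-01, -9.63550731e-04,
         1.74460627e-01],
       [ 9.88388037e-01,  1.00926428e-02,  1.51615389e-01,
        -5.78412590e-01],
       [-1.51597459e-01, -2.52286516e-03,  9.88439095e-01,
        -1.24010607e+00],
       [ 0.00000000e+00,  0.00000000e+00,  0.00000000e+00,
         1.00000000e+00]])}
top wedge 0.95 [162. 209.  20.  48.] [ 60. 138. 107.]
top wedge 0.84 [245. 220.  50.  16.] [96. 51. 24.]
top plate 0.57 [313. 170.  91. 103.] [161. 138. 118.]
top wedge_blunt_end 0.92 [160.2 231.9]
top wedge_blunt_end 0.82 [217.8 221.3]
top plate_corner 0.82 [300. 211.]
side {'vertical_fov': 44.87361585346179, 'cx': 252.57053971727655, 'cy': 194.99798888651853, 'view': array([[ 0.97842114, -0.20622744,  0.0127403 , -0.53302799],
       [ 0.12608775,  0.64478217,  0.75389511, -0.25461522],
       [-0.16368858, -0.73602052,  0.65687126, -0.89702696],
       [ 0.        ,  0.        ,  0.        ,  1.        ]])}
side wedge 0.85 [208. 216.  31.  43.] [120.  65.  38.]
side wedge 0.72 [208. 154.  56.  17.] [ 68. 172. 141.]
side plate 0.66 [290. 262. 150. 118.] [188. 168. 150.]
side wedge_blunt_end 0.74 [180.5 162.8]
side wedge_blunt_end 0.59 [201.7 199.8]
side plate_corner 0.85 [228.4 241.2]
side plate_corner 0.4 [202.6 197.8]
side short_foot_pad 0.16 [225.9 245.1]
```

View pics/top0.png

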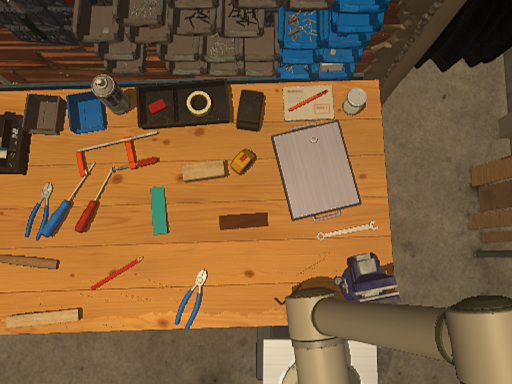

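View pics/side0.png

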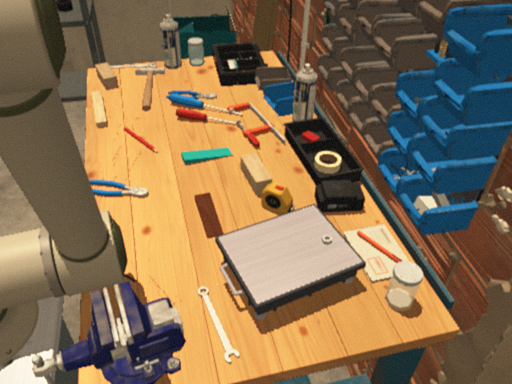

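The top view shows the brown wedge at about (245,220), with its blunt end at (219,221) and thin end at (268,218). The plate's front-left corner is at (294,219), and the turquoise wedge at (160,210) is the decoy. The side view agrees.

```bash
cat > m.py <<'E'
from h import *
def plate_fit(p,d,name='top'):
    # top surface points: z near 0.072
    c=cams.calibration(name); f=192/np.tan(np.radians(c['vertical_fov'])/2)
    V=np.array(c['view']); uu,vv=np.meshgrid(np.arange(512),np.arange(384))
    ray=np.stack([(uu-c['cx'])/f,-(vv-c['cy'])/f,-np.ones_like(uu)],-1)*d[...,None]
    return (ray-V[:3,3])@V[:3,:3]
def show(n,p,d,box):
    W=plate_fit(p,d,n)
    m=np.zeros(d.shape,bool);u0,v0,u1,v1=box;m[v0:v1,u0:u1]=1
    return W,m&(d>0)
E
python3 - <<'E'
from m import *
for n,bx,wb in [('top',(262,110,375,230),(210,205,278,235)),('side',(205,190,375,320),(185,185,235,245))]:
    a=np.load(f'{n}0.npz');p,d=a['p'],a['d']; W,m=show(n,p,d,bx)
    mp=m&(abs(W[...,2]-0.072)<0.008)
    mp=cv2.morphologyEx(mp.astype(np.uint8),cv2.MORPH_OPEN,np.ones((7,7)))>0
    P=W[mp]; A=np.c_[P[:,:2],np.ones(len(P))]; co=np.linalg.lstsq(A,P[:,2],rcond=None)[0]
    r=cv2.minAreaRect((P[:,:2]*1000).astype(np.float32)); print(n,'plate',r,cv2.boxPoints(r).round().tolist(),'plane',co, np.median(P[:,2]))
    W,m=show(n,p,d,wb); q=p.astype(int)
    mw=m&(q[...,0]<140)&(q[...,0]>q[...,2]+25)&(W[...,2]<0.03)&(W[...,2]>-.01)&(q.sum(2)<280)
    mw=cv2.morphologyEx(mw.astype(np.uint8),cv2.MORPH_OPEN,np.ones((3,3)))
    k,l,st,_=cv2.connectedComponentsWithStats(mw); i=1+np.argmax(st[1:,4]); mw=l==i
    P=W[mw]; r=cv2.minAreaRect((P[:,:2]*1000).astype(np.float32)); print(n,'wedge',r,cv2.boxPoints(r).round().tolist(),len(P))
    v,u=np.nonzero(mw); print(cv2.boxPoints(cv2.minAreaRect(np.c_[u,v].astype(np.float32))).round(1).tolist())
    A=np.c_[P[:,:2],np.ones(len(P))]; print(np.linalg.lstsq(A,P[:,2],rcond=None)[0])
    im=cv2.cvtColor(p,cv2.COLOR_RGB2BGR)[150:280,190:350] if n=='top' else cv2.cvtColor(p,cv2.COLOR_RGB2BGR)[170:320,170:370]
    cv2.imwrite(f'pics/{n}c.png',cv2.resize(im,None,fx=4,fy=4,interpolation=cv2.INTER_CUBIC))
E
```

```text
top plate ((624.242919921875, 17.035446166992188), (250.78036499023438, 201.41030883789062), 14.098204612731934) [[478.0, 84.0], [527.0, -111.0], [770.0, -50.0], [721.0, 145.0]] plane [ 0.0036485  -0.00178585  0.06982962] 0.07209008506651975
top wedge ((479.92041015625, 220.49444580078125), (39.029937744140625, 142.02963256835938), 5.305558204650879) [[454.0, 289.0], [467.0, 148.0], [506.0, 152.0], [493.0, 293.0]] 665
[[218.3000030517578, 215.6999969482422], [266.8999938964844, 211.6999969482422], [268.0, 225.5], [219.5, 229.5]]
[ 0.04817782  0.09977027 -0.03446897]
side plate ((622.5194702148438, 15.553329467773438), (251.79315185546875, 202.16421508789062), 14.349196434020996) [[475.0, 82.0], [526.0, -114.0], [770.0, -51.0], [719.0, 145.0]] plane [0.00276182 0.00277439 0.07112309] 0.07293965864511598
side wedge ((479.5418701171875, 216.48358154296875), (38.17326736450195, 137.59127807617188), 5.593787670135498) [[454.0, 283.0], [467.0, 146.0], [505.0, 150.0], [492.0, 287.0]] 670
[[193.6999969482422, 196.10000610351562], [208.39999389648438, 191.1999969482422], [222.39999389648438, 233.1999969482422], [207.6999969482422, 238.10000610351562]]
[ 0.00035862  0.109693   -0.01219829]
```

View pics/topc.png

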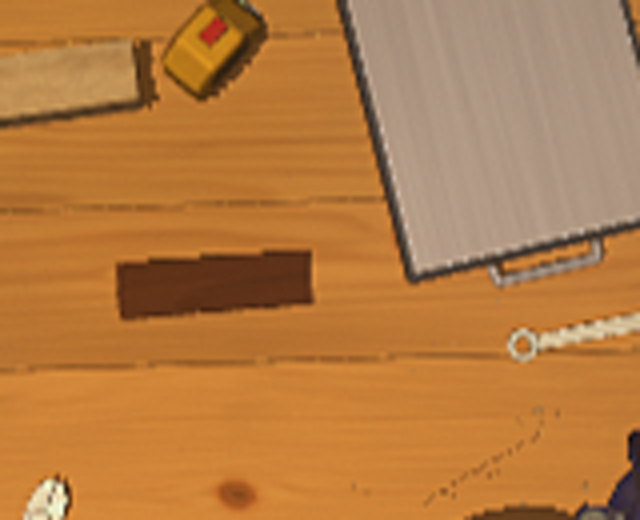

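Run:
```python
from m import *
for n,bx in [('top',(335,245,400,305)),('side',(60,280,185,384))]:
    a=np.load(f'{n}0.npz'); W,m=show(n,a['p'],a['d'],bx); P=W[m&(W[...,2]>.02)&(W[...,2]<.5)&(W[...,0]>.2)]; P=P[P[:,1]>-.35]
    print(n,P.min(0),np.percentile(P,99.5,axis=0),P.max(0))
```

```text
top [ 0.26280406 -0.1822458   0.02018072] [ 0.39026147 -0.00190143  0.42815565] [0.3932992  0.00301799 0.45057999]
side [ 0.20004839 -0.18855763  0.02000618] [ 0.38862507 -0.02803927  0.15154774] [ 0.3913129  -0.01624206  0.153117  ]
```

Call:
move_arm --jaw '[1,1,1,1,1,1,1,1,1,1,1,1]' --dp '[[1.5,-1.9,0],[2.5,-3.2,0],[2.5,-3.2,0],[2.5,-3.2,0],[2.5,-3.2,0],[2.5,-3.2,0],[2.5,-3.2,0],[2.5,-3.2,0],[2.5,-3.2,0],[2.5,-3.2,0],[2.5,-3.2,0],[2.5,-3.2,0]]' --turn '[[0,0,0],[0,0,0],[0,0,0],[0,0,0],[0,0,0],[0,0,0],[0,0,0],[0,0,0],[0,0,0],[0,0,0],[0,0,0],[0,0,0]]'

```text
time_s: 1.6
position: [0.3336, -0.0679, 0.2317]
tool_rot: [[0.941, 0.339, 0.001], [0.339, -0.941, -0.001], [0.001, 0.001, -1.0]]
ft_force: [0.5, -0.4, -0.3]
grip_width: 0.01
gripper_force: 0.0
```

Call:
move_arm --jaw '[1,1,1,1,1,1,1,1,1,1,1,1]' --dp '[[2.5,-3.2,0],[2.5,-3.2,0],[2.5,-3.2,0],[2.5,-3.2,0],[2.5,-3.2,0],[2.5,-3.2,0],[2.5,-3.2,0],[2.5,-3.2,0],[2.5,-3.2,0],[1.5,-1.9,0],[0,0,0],[0,0,0]]' --turn '[[0,0,0],[0,0,0],[0,0,0],[0,0,0],[0,0,0],[0,0,0],[0,0,0],[0,0,0],[0,0,0],[0,0,0],[0,0,0],[0,0,0]]'

```text
time_s: 2.6
position: [0.4548, 0.3014, 0.2308]
tool_rot: [[0.94, 0.342, -0.001], [0.342, -0.94, -0.0], [-0.001, 0.0, -1.0]]
ft_force: [-0.7, 0.4, -0.4]
grip_width: 0.0101
gripper_force: 0.0
```

Call:
move_arm --jaw '[1,1,1,1,1,1,1,1,1,1,1,1]' --dp '[[0,0,0],[0,0,0],[0,0,0],[0,0,0],[0,0,0],[0,0,0],[0,0,0],[0,0,0],[0,0,0],[0,0,0],[0,0,0],[0,0,0]]' --turn '[[0,0,-0.12],[0,0,-0.12],[0,0,-0.12],[0,0,-0.12],[0,0,-0.12],[0,0,-0.12],[0,0,-0.12],[0,0,-0.12],[0,0,-0.12],[0,0,-0.12],[0,0,-0.12],[0,0,0]]'

```text
time_s: 3.6
position: [0.4548, 0.2993, 0.2317]
tool_rot: [[-0.099, 0.995, 0.0], [0.995, 0.099, -0.0], [-0.0, 0.0, -1.0]]
ft_force: [0.4, -0.1, -0.1]
grip_width: 0.0105
gripper_force: 0.0
```

Call:
move_arm --jaw '[1,1,1,1,1,1,1,1,1,1,1]' --dp '[[2.2,1.8,0],[0,0,2],[0,0,3.8],[0,0,4],[0,0,4],[0,0,4],[0,0,2],[0,0,1.5],[0,0,1],[0,0,0],[0,0,0]]' --turn '[[0,0,0],[0,0,0],[0,0,0],[0,0,0],[0,0,0],[0,0,0],[0,0,0],[0,0,0],[0,0,0],[0,0,0],[0,0,0]]'

```text
time_s: 4.52
position: [0.4711, 0.3239, 0.0089]
tool_rot: [[-0.094, 0.996, 0.0], [0.996, 0.094, 0.0], [0.0, 0.0, -1.0]]
ft_force: [0.7, 0.5, 0.4]
grip_width: 0.01
gripper_force: 0.0
```

Run:
```python
from m import *
s=observe(); print(s['time_s'],s['position'],s['ft_force'])
for n,(u0,v0,u1,v1) in [('side',(150,150,300,270))]:
    p,d=cams.get_image(n); np.savez(f'{n}1.npz',p=p,d=d)
    cv2.imwrite(f'pics/{n}1.png',cv2.resize(cv2.cvtColor(p,cv2.COLOR_RGB2BGR)[v0:v1,u0:u1],None,fx=5,fy=5,interpolation=cv2.INTER_CUBIC))
```

```text
4.5167 [0.47105578 0.32387139 0.00889381] [0.70755325 0.46918742 0.371184  ]
```

View pics/side1.png

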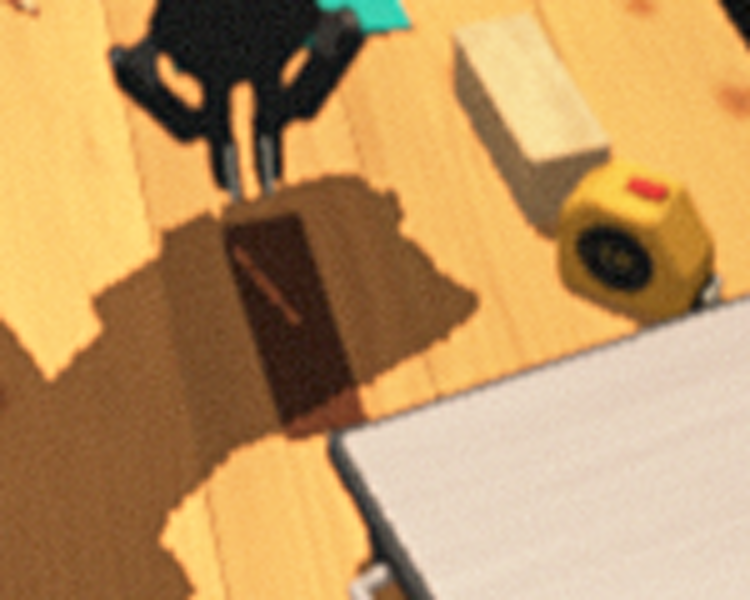

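The fingertips (crop (250,190)) stand squarely behind the blunt edge of the brown wedge (crop (262,220)). I'll start pushing.

Call:
move_arm --jaw '[1,1,1,1,1,1,1,1,1,1]' --dp '[[0,0,0.3],[-0.5,0,0],[-0.5,0,0],[-0.4,0,0],[-0.3,0,0],[-0.3,0,0],[-0.3,0,0],[-0.3,0,0],[-0.3,0,0],[0,0,0]]' --turn '[[0,0,0],[0,0,0],[0,0,0],[0,0,0],[0,0,0],[0,0,0],[0,0,0],[0,0,0],[0,0,0],[0,0,0]]'

```text
time_s: 5.4
position: [0.4736, 0.2948, 0.0053]
tool_rot: [[-0.095, 0.995, -0.0], [0.995, 0.095, -0.0], [-0.0, -0.0, -1.0]]
ft_force: [-1.0, -0.2, 0.1]
grip_width: 0.0102
gripper_force: 0.0
```

Call:
move_arm --jaw '[1,1,1,1,1,1,1,1,1,1,1]' --dp '[[-0.4,0.05,0],[-0.5,0.06,0],[-0.5,0.06,0],[-0.5,0.06,0],[-0.5,0.06,0],[-0.5,0.06,0],[-0.5,0.06,0],[-0.5,0.06,0],[-0.5,0.06,0],[-0.5,0.06,0],[0,0,0]]' --turn '[[0,0,0],[0,0,0],[0,0,0],[0,0,0],[0,0,0],[0,0,0],[0,0,0],[0,0,0],[0,0,0],[0,0,0],[0,0,0]]'

```text
time_s: 6.32
position: [0.4844, 0.2462, 0.0053]
tool_rot: [[-0.095, 0.995, -0.0], [0.995, 0.095, -0.0], [-0.0, -0.0, -1.0]]
ft_force: [1.0, -0.6, -0.1]
grip_width: 0.0102
gripper_force: 0.0
```

Run:
```python
from m import *
s=observe(); print(s['time_s'],s['position'],s['ft_force'])
for n,(u0,v0,u1,v1) in [('side',(150,150,300,270))]:
    p,d=cams.get_image(n); np.savez(f'{n}2.npz',p=p,d=d)
    cv2.imwrite(f'pics/{n}2.png',cv2.resize(cv2.cvtColor(p,cv2.COLOR_RGB2BGR)[v0:v1,u0:u1],None,fx=5,fy=5,interpolation=cv2.INTER_CUBIC))
```

```text
6.3167 [0.48435676 0.24615855 0.00528576] [ 0.96073305 -0.61352849 -0.05887845]
```

View pics/side2.png

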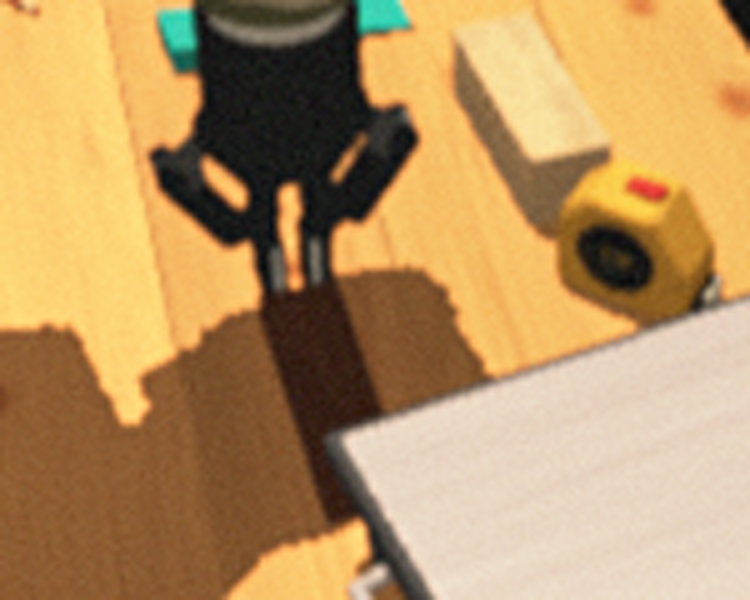

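The wedge is following the fingers straight: its blunt end is at (301,285) and the thin end at about (345,515), now going under the corner.

Call:
move_arm --jaw '[1,1,1,1,1,1,1,1,1,1]' --dp '[[-0.4,0.05,0],[-0.5,0.06,0],[-0.5,0.06,0],[-0.5,0.06,0],[-0.5,0.06,0],[-0.5,0.06,0],[-0.5,0,0],[-0.4,0,0],[-0.2,0,0],[0,0,0]]' --turn '[[0,0,0],[0,0,0],[0,0,0],[0,0,0],[0,0,0],[0,0,0],[0,0,0],[0,0,0],[0,0,0],[0,0,0]]'

```text
time_s: 7.2
position: [0.4915, 0.2071, 0.0053]
tool_rot: [[-0.095, 0.995, -0.0], [0.995, 0.095, -0.0], [-0.0, -0.0, -1.0]]
ft_force: [-0.5, 0.5, -0.4]
grip_width: 0.0102
gripper_force: 0.0
```

Call:
move_arm --jaw '[1,1,1,1,1]' --dp '[[-0.2,0,0],[-0.2,0,0],[-0.2,0,0],[-0.2,0,0],[0,0,0]]' --turn '[[0,0,0],[0,0,0],[0,0,0],[0,0,0],[0,0,0]]'

```text
time_s: 7.62
position: [0.4922, 0.1994, 0.0053]
tool_rot: [[-0.096, 0.995, 0.0], [0.995, 0.096, -0.0], [-0.0, 0.0, -1.0]]
ft_force: [0.6, 0.1, -0.1]
grip_width: 0.01
gripper_force: 0.0
```

Call:
move_arm --jaw '[1,1,1]' --dp '[[-0.1,0,0],[-0.05,0,0],[0,0,0]]' --turn '[[0,0,0],[0,0,0],[0,0,0]]'

```text
time_s: 7.87
position: [0.4923, 0.1981, 0.0053]
tool_rot: [[-0.096, 0.995, -0.0], [0.995, 0.096, -0.0], [-0.0, -0.0, -1.0]]
ft_force: [0.4, 0.1, -0.0]
grip_width: 0.0102
gripper_force: 0.0
```

Run:
```python
from m import *
n='top'; p,d=cams.get_image(n)
u0,v0,u1,v1=230,160,350,250
cv2.imwrite(f'pics/{n}3.png',cv2.resize(cv2.cvtColor(p,cv2.COLOR_RGB2BGR)[v0:v1,u0:u1],None,fx=6,fy=6,interpolation=cv2.INTER_CUBIC))
print(observe()['ft_force'], proj('top',[.5045,.067,.072]))
```

```text
[-0.13058379 -0.31912662 -0.46429123] (np.float64(297.99574654557364), np.float64(210.58402078799563))
```

View pics/top3.png

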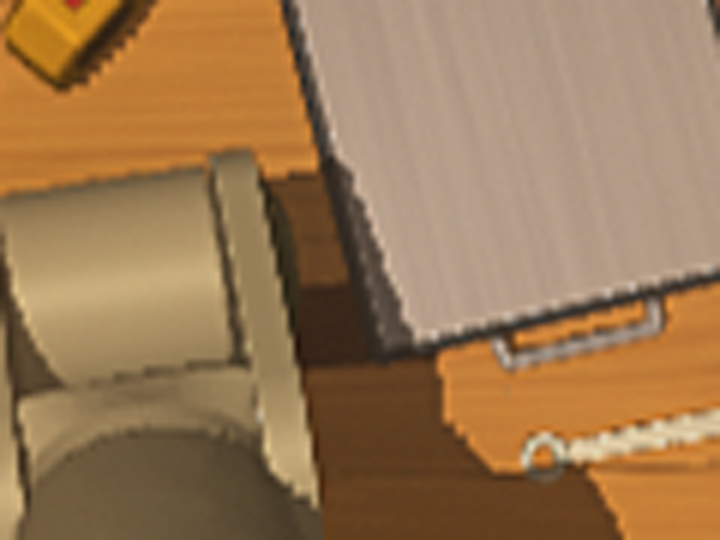

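The wedge, at crop rows 285–362, runs under the plate's front-left edge. The plate hasn't moved and there is no load yet, so I'll go on in small steps.

Call:
move_arm --jaw '[1,1,1]' --dp '[[-0.1,0,0],[-0.1,0,0],[0,0,0]]' --turn '[[0,0,0],[0,0,0],[0,0,0]]'

```text
time_s: 8.17
position: [0.4925, 0.196, 0.0053]
tool_rot: [[-0.096, 0.995, -0.0], [0.995, 0.096, -0.0], [-0.0, -0.0, -1.0]]
ft_force: [-0.3, 0.4, -0.1]
grip_width: 0.0102
gripper_force: 0.0
```

Call:
move_arm --jaw '[1,1,1]' --dp '[[-0.1,0,0],[-0.1,0,0],[0,0,0]]' --turn '[[0,0,0],[0,0,0],[0,0,0]]'

```text
time_s: 8.42
position: [0.4927, 0.194, 0.0053]
tool_rot: [[-0.096, 0.995, -0.0], [0.995, 0.096, -0.0], [-0.0, -0.0, -1.0]]
ft_force: [-0.2, -0.3, 0.3]
grip_width: 0.0099
gripper_force: 0.0
```

Call:
move_arm --jaw '[1,1,1]' --dp '[[-0.1,0,0],[-0.1,0,0],[0,0,0]]' --turn '[[0,0,0],[0,0,0],[0,0,0]]'

```text
time_s: 8.67
position: [0.4929, 0.192, 0.0053]
tool_rot: [[-0.096, 0.995, 0.0], [0.995, 0.096, -0.0], [-0.0, 0.0, -1.0]]
ft_force: [0.0, 0.2, -0.0]
grip_width: 0.0103
gripper_force: 0.0
```

Call:
move_arm --jaw '[1,1,1]' --dp '[[-0.1,0,0],[-0.1,0,0],[0,0,0]]' --turn '[[0,0,0],[0,0,0],[0,0,0]]'

```text
time_s: 8.92
position: [0.4931, 0.19, 0.0053]
tool_rot: [[-0.096, 0.995, 0.0], [0.995, 0.096, -0.0], [-0.0, 0.0, -1.0]]
ft_force: [-0.1, -0.0, 0.2]
grip_width: 0.0097
gripper_force: 0.0
```

Call:
move_arm --jaw '[1,1,1]' --dp '[[-0.1,0,0],[-0.1,0,0],[0,0,0]]' --turn '[[0,0,0],[0,0,0],[0,0,0]]'

```text
time_s: 9.17
position: [0.4933, 0.188, 0.0053]
tool_rot: [[-0.096, 0.995, -0.0], [0.995, 0.096, -0.0], [-0.0, -0.0, -1.0]]
ft_force: [0.2, -0.1, -0.4]
grip_width: 0.0099
gripper_force: 0.0
```

Call:
move_arm --jaw '[1,1,1]' --dp '[[-0.1,0,0],[-0.1,0,0],[0,0,0]]' --turn '[[0,0,0],[0,0,0],[0,0,0]]'

```text
time_s: 9.42
position: [0.4935, 0.186, 0.0053]
tool_rot: [[-0.096, 0.995, 0.0], [0.995, 0.096, -0.0], [-0.0, 0.0, -1.0]]
ft_force: [0.6, 0.5, 1.1]
grip_width: 0.0101
gripper_force: 0.0
```

Call:
move_arm --jaw '[1,1,1]' --dp '[[-0.1,0,0],[-0.1,0,0],[0,0,0]]' --turn '[[0,0,0],[0,0,0],[0,0,0]]'

```text
time_s: 9.67
position: [0.4937, 0.1841, 0.0053]
tool_rot: [[-0.096, 0.995, 0.0], [0.995, 0.096, -0.0], [-0.0, 0.0, -1.0]]
ft_force: [0.4, 0.4, 0.4]
grip_width: 0.0102
gripper_force: 0.0
```

Call:
move_arm --jaw '[1,1,1]' --dp '[[-0.1,0,0],[-0.1,0,0],[0,0,0]]' --turn '[[0,0,0],[0,0,0],[0,0,0]]'

```text
time_s: 9.92
position: [0.4939, 0.1821, 0.0053]
tool_rot: [[-0.096, 0.995, 0.0], [0.995, 0.096, -0.0], [-0.0, -0.0, -1.0]]
ft_force: [-0.0, -0.0, -0.5]
grip_width: 0.0106
gripper_force: 0.0
```

Call:
move_arm --jaw '[1,1,1]' --dp '[[-0.1,0,0],[-0.1,0,0],[0,0,0]]' --turn '[[0,0,0],[0,0,0],[0,0,0]]'

```text
time_s: 10.17
position: [0.4941, 0.1801, 0.0053]
tool_rot: [[-0.096, 0.995, -0.0], [0.995, 0.096, -0.0], [-0.0, -0.0, -1.0]]
ft_force: [0.2, -0.1, 0.2]
grip_width: 0.01
gripper_force: 0.0
```

Call:
move_arm --jaw '[1,1,1]' --dp '[[-0.1,0,0],[-0.1,0,0],[0,0,0]]' --turn '[[0,0,0],[0,0,0],[0,0,0]]'

```text
time_s: 10.42
position: [0.4943, 0.1781, 0.0053]
tool_rot: [[-0.096, 0.995, 0.0], [0.995, 0.096, -0.0], [-0.0, 0.0, -1.0]]
ft_force: [0.6, 0.2, 0.7]
grip_width: 0.0101
gripper_force: 0.0
```

Call:
move_arm --jaw '[1,1,1]' --dp '[[-0.1,0,0],[-0.1,0,0],[0,0,0]]' --turn '[[0,0,0],[0,0,0],[0,0,0]]'

```text
time_s: 10.67
position: [0.4944, 0.1761, 0.0053]
tool_rot: [[-0.096, 0.995, -0.0], [0.995, 0.096, -0.0], [-0.0, -0.0, -1.0]]
ft_force: [0.3, 0.9, -0.2]
grip_width: 0.0099
gripper_force: 0.0
```

Call:
move_arm --jaw '[1,1,1]' --dp '[[-0.1,0,0],[-0.1,0,0],[0,0,0]]' --turn '[[0,0,0],[0,0,0],[0,0,0]]'

```text
time_s: 10.92
position: [0.4946, 0.1742, 0.0053]
tool_rot: [[-0.096, 0.995, 0.0], [0.995, 0.096, 0.0], [0.0, 0.0, -1.0]]
ft_force: [0.5, 0.8, 0.3]
grip_width: 0.0101
gripper_force: 0.2
```

Call:
move_arm --jaw '[1,1,1]' --dp '[[-0.1,0,0],[-0.05,0,0],[0,0,0]]' --turn '[[0,0,0],[0,0,0],[0,0,0]]'

```text
time_s: 11.17
position: [0.4947, 0.1729, 0.0053]
tool_rot: [[-0.096, 0.995, -0.0], [0.995, 0.096, 0.0], [0.0, -0.0, -1.0]]
ft_force: [-0.8, 2.8, -0.9]
grip_width: 0.0101
gripper_force: 1.3
```

Bearing has begun.

Call:
move_arm --jaw '[1,1,1]' --dp '[[-0.05,0,0],[-0.03,0,0],[0,0,0]]' --turn '[[0,0,0],[0,0,0],[0,0,0]]'

```text
time_s: 11.42
position: [0.4948, 0.1721, 0.0053]
tool_rot: [[-0.096, 0.995, -0.0], [0.995, 0.096, 0.0], [0.0, -0.0, -1.0]]
ft_force: [-0.3, 3.4, 0.7]
grip_width: 0.0102
gripper_force: 2.0
```

Call:
move_arm --jaw '[1,1,1]' --dp '[[-0.05,0,0],[-0.03,0,0],[0,0,0]]' --turn '[[0,0,0],[0,0,0],[0,0,0]]'

```text
time_s: 11.67
position: [0.4949, 0.1713, 0.0053]
tool_rot: [[-0.096, 0.995, -0.0], [0.995, 0.096, 0.0], [0.0, 0.0, -1.0]]
ft_force: [-0.7, 5.4, 0.0]
grip_width: 0.01
gripper_force: 2.4
```

Call:
move_arm --jaw '[1,1,1]' --dp '[[-0.05,0,0],[-0.03,0,0],[0,0,0]]' --turn '[[0,0,0],[0,0,0],[0,0,0]]'

```text
time_s: 11.92
position: [0.4949, 0.1706, 0.0053]
tool_rot: [[-0.096, 0.995, -0.0], [0.995, 0.096, 0.0], [0.0, -0.0, -1.0]]
ft_force: [0.1, 5.2, 0.4]
grip_width: 0.0103
gripper_force: 2.8
```

Call:
move_arm --jaw '[1,1,1]' --dp '[[-0.05,0,0],[-0.03,0,0],[0,0,0]]' --turn '[[0,0,0],[0,0,0],[0,0,0]]'

```text
time_s: 12.17
position: [0.495, 0.1699, 0.0053]
tool_rot: [[-0.096, 0.995, -0.0], [0.995, 0.096, 0.001], [0.001, 0.0, -1.0]]
ft_force: [-0.4, 6.4, 0.2]
grip_width: 0.0101
gripper_force: 3.4
```

It is snug at about 6.4 N. I'll back off, rise and go above the corner with the fingers shut.

Call:
move_arm --jaw '[1,1,1,1,0,0,0,0,0,0,0,0]' --dp '[[0.4,0,0],[1.6,0,0],[0,0,-2],[0,0,-4],[0,0,-4],[0,0,-2],[-3,0,0],[-3.5,0,0],[-3.4,0,0],[-2.5,0,0],[0,0,1.5],[0,0,1.5]]' --turn '[[0,0,0],[0,0,0],[0,0,0],[0,0,0],[0,0,0],[0,0,0],[0,0,0],[0,0,0],[0,0,0],[0,0,0],[0,0,0],[0,0,0]]'

```text
time_s: 13.17
position: [0.5056, 0.0641, 0.0955]
tool_rot: [[-0.093, 0.996, 0.002], [0.996, 0.093, -0.001], [-0.002, 0.002, -1.0]]
ft_force: [-0.5, 1.2, -0.3]
grip_width: 0.0002
gripper_force: 0.0
```

Run:
```python
from m import *
s=observe(); print(s['time_s'],s['position'],s['ft_force'])
for n,(u0,v0,u1,v1) in [('side',(160,160,400,320))]:
    p,d=cams.get_image(n); np.savez(f'{n}4.npz',p=p,d=d)
    cv2.imwrite(f'pics/{n}4.png',cv2.resize(cv2.cvtColor(p,cv2.COLOR_RGB2BGR)[v0:v1,u0:u1],None,fx=3,fy=3,interpolation=cv2.INTER_CUBIC))
```

```text
13.1667 [0.50564676 0.06412448 0.09553521] [-0.45621665  1.23359365 -0.26190052]
```

View pics/side4.png

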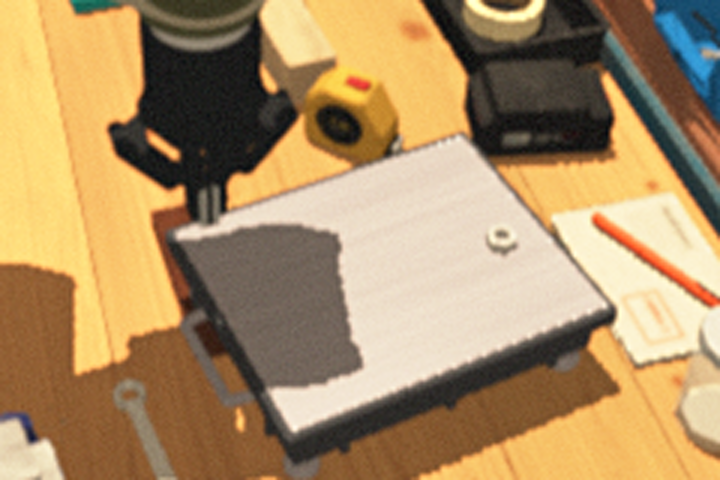

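The shut fingers hang over the corner (crop (208,215)), and the wedge shows under the front-left corner. I'll lower to touch.

Call:
move_arm --jaw '[0,0,0,0,0,0]' --dp '[[0,0,1.0],[0,0,0.6],[0,0,0.3],[0,0,0.2],[0,0,0.1],[0,0,0]]' --turn '[[0,0,0],[0,0,0],[0,0,0],[0,0,0],[0,0,0],[0,0,0]]'

```text
time_s: 13.72
position: [0.5051, 0.0661, 0.0735]
tool_rot: [[-0.096, 0.995, 0.0], [0.995, 0.096, -0.0], [-0.0, 0.0, -1.0]]
ft_force: [0.1, -0.0, -0.4]
grip_width: -0.0003
gripper_force: 0.0
```

Call:
move_arm --jaw '[0,0,0]' --dp '[[0,0,0.1],[0,0,0.05],[0,0,0]]' --turn '[[0,0,0],[0,0,0],[0,0,0]]'

```text
time_s: 13.97
position: [0.5051, 0.0661, 0.0719]
tool_rot: [[-0.096, 0.995, 0.0], [0.995, 0.096, -0.0], [-0.0, 0.0, -1.0]]
ft_force: [0.3, 0.6, -0.2]
grip_width: -0.0002
gripper_force: 0.0
```

Call:
move_arm --jaw '[0,0,0]' --dp '[[0,0,0.05],[0,0,0.03],[0,0,0]]' --turn '[[0,0,0],[0,0,0],[0,0,0]]'

```text
time_s: 14.22
position: [0.5051, 0.0661, 0.0712]
tool_rot: [[-0.096, 0.995, 0.0], [0.995, 0.096, -0.0], [-0.0, 0.0, -1.0]]
ft_force: [-1.2, 0.7, 3.3]
grip_width: -0.0004
gripper_force: 1.2
```

Call:
move_arm --jaw '[0,0,0]' --dp '[[0,0,0.05],[0,0,0.03],[0,0,0]]' --turn '[[0,0,0],[0,0,0],[0,0,0]]'

```text
time_s: 14.47
position: [0.5051, 0.0661, 0.0711]
tool_rot: [[-0.096, 0.995, 0.001], [0.995, 0.096, -0.0], [-0.0, 0.001, -1.0]]
ft_force: [-2.6, 0.5, 10.5]
grip_width: 0.0004
gripper_force: 5.1
```

That is stiff: 10 N with only 0.1 mm of give. I'll press slightly more and hold for a second.

Call:
move_arm --jaw '[0,0,0,0,0,0,0,0,0,0,0,0]' --dp '[[0,0,0.03],[0,0,0],[0,0,0],[0,0,0],[0,0,0],[0,0,0],[0,0,0],[0,0,0],[0,0,0],[0,0,0],[0,0,0],[0,0,0]]' --turn '[[0,0,0],[0,0,0],[0,0,0],[0,0,0],[0,0,0],[0,0,0],[0,0,0],[0,0,0],[0,0,0],[0,0,0],[0,0,0],[0,0,0]]'

```text
time_s: 15.47
position: [0.5051, 0.0661, 0.071]
tool_rot: [[-0.096, 0.995, 0.001], [0.995, 0.096, -0.0], [-0.0, 0.001, -1.0]]
ft_force: [-3.1, 1.2, 13.3]
grip_width: -0.0002
gripper_force: 6.5
```

Call:
move_arm --jaw '[0,0,0,0,0,0,0,0,0,0]' --dp '[[0,0,-0.1],[0,0,-0.3],[0,0,-1],[0,0,-2],[0,0,-3],[0,0,-3],[0,0,-3],[3,0,-2],[3,0,0],[3,0,0]]' --turn '[[0,0,0],[0,0,0],[0,0,0],[0,0,0],[0,0,0],[0,0,0],[0,0,0],[0,0,0],[0,0,0],[0,0,0]]'

```text
time_s: 16.3
position: [0.4967, 0.1565, 0.2153]
tool_rot: [[-0.095, 0.996, 0.003], [0.996, 0.095, 0.0], [-0.0, 0.003, -1.0]]
ft_force: [0.3, -0.1, -1.4]
grip_width: 0.0002
gripper_force: 0.0
```

Call:
move_arm --jaw '[0,0,0,0,0,0]' --dp '[[3,0,0],[3,0,0],[3,0,0],[3,0,0],[2,0,0],[0,0,0]]' --turn '[[0,0,0],[0,0,0],[0,0,0],[0,0,0],[0,0,0],[0,0,0]]'

```text
time_s: 16.8
position: [0.4821, 0.2981, 0.2136]
tool_rot: [[-0.099, 0.995, -0.001], [0.995, 0.099, 0.001], [0.001, -0.0, -1.0]]
ft_force: [-0.5, 0.4, -0.1]
grip_width: -0.0002
gripper_force: 0.0
```

Run:
```python
from m import *
for n,bx,(u0,v0,u1,v1) in [('side',(205,190,375,320),(160,160,400,320)),('top',(262,110,375,230),(0,0,1,1))]:
    p,d=cams.get_image(n); W,m=show(n,p,d,bx)
    mp=m&(abs(W[...,2]-0.072)<0.008); mp=cv2.morphologyEx(mp.astype(np.uint8),cv2.MORPH_OPEN,np.ones((7,7)))>0
    P=W[mp]; A=np.c_[P[:,:2],np.ones(len(P))]
    print(n,cv2.minAreaRect((P[:,:2]*1000).astype(np.float32)),np.linalg.lstsq(A,P[:,2],rcond=None)[0])
    if n=='side': cv2.imwrite(f'pics/{n}5.png',cv2.resize(cv2.cvtColor(p,cv2.COLOR_RGB2BGR)[v0:v1,u0:u1],None,fx=3,fy=3,interpolation=cv2.INTER_CUBIC))
```

```text
side ((623.2286987304688, 16.011009216308594), (252.61570739746094, 202.2650909423828), 14.121875762939453) [0.00177621 0.0046357  0.07174983]
top ((624.322265625, 17.16962432861328), (251.11514282226562, 201.2244873046875), 14.160773277282715) [0.00177695 0.00020356 0.07107691]
```

View pics/side5.png

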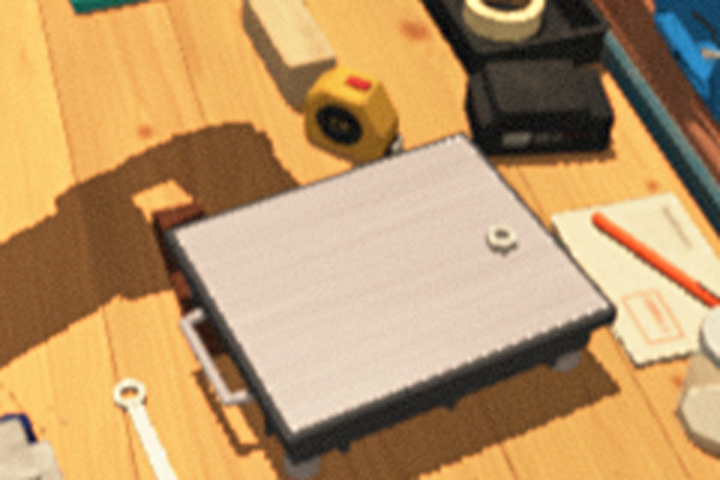

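The wedge sits under the front-left foot (crop (180,230)–(200,340)). The plate is level and hasn't shifted, and nothing else has moved.

```bash
python3 -c "
from rig import ticket; print(ticket.close_job())"
```

```text
the job is handed in; nothing more can be done
None
```

The wedge is pushed snug under the short foot at about 6 N, and the corner held a 13 N press for about a second without giving; the plate is level and unmoved, and the job was handed in at about 17 s.

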